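Load the crimping press's magazine dial

TASK

Load the press's dial with the canisters of terminals that stand on the bench, one after the other in the order red, yellow, blue (one colour may be missing): for each, wind the handwheel until the seat of its colour is at the orange loading mark (two full turns per seat), settle the canister by pressing it fully down on the orange sprung plate for about a second, then stand it upright in the middle of its seat. When all are on their seats, wind the white seat to the loading mark and let go; leave everything else on the bench alone.

Things in the scene. Friction and masses are not known exactly. Their poses are not given: they have to be found in the camera images.
- dial: the flat aluminium dial, 264 mm in diameter, upper face 45 mm above the bench; origin on its upright axis. Counter-clockwise round it (from above) its seats are red, yellow, blue, white, a quarter turn apart. Turned only by the handwheel through a self-locking worm: it turns 1/8 as far, in the same sense, so two full wheel turns move it on by one seat; it goes round endlessly
- red_can (a point): centre, half-way up, of the closed canister of crimp terminals with the red lid: an upright grey plastic cylinder 46 mm in diameter and 52 mm tall (top 12 mm in red), 140 to 260 g, z up along its axis; starts standing on the bench on the robot's right; may be absent
- can_red: the same red-lidded canister, origin at the centre of its underside
- yellow_can (a point): centre, half-way up, of the closed canister of crimp terminals with the yellow lid: an upright grey plastic cylinder 46 mm in diameter and 52 mm tall (top 12 mm in yellow), 140 to 260 g, z up along its axis; starts standing on the bench on the robot's right; may be absent
- can_yellow: the same yellow-lidded canister, origin at the centre of its underside
- blue_can (a point): centre, half-way up, of the closed canister of crimp terminals with the blue lid: an upright grey plastic cylinder 46 mm in diameter and 52 mm tall (top 12 mm in blue), 140 to 260 g, z up along its axis; starts standing on the bench on the robot's right; may be absent
- can_blue: the same blue-lidded canister, origin at the centre of its underside
- seat_red (a point): centre of the red seat, a red disc 58 mm in diameter painted flat on top of the dial, 80 mm from the dial's axis; point on the dial's upper face, which is 45 mm above the bench; it moves with the dial. It takes the red-lidded canister.
- seat_yellow (a point): centre of the yellow seat, a yellow disc 58 mm in diameter painted flat on top of the dial, 80 mm from the dial's axis; point on the dial's upper face, which is 45 mm above the bench; it moves with the dial. It takes the yellow-lidded canister.
- seat_blue (a point): centre of the blue seat, a blue disc 58 mm in diameter painted flat on top of the dial, 80 mm from the dial's axis; point on the dial's upper face, which is 45 mm above the bench; it moves with the dial. It takes the blue-lidded canister.
- seat_white (a point): centre of the white seat, a white disc 58 mm in diameter painted flat on top of the dial, 80 mm from the dial's axis; point on the dial's upper face, which is 45 mm above the bench; it moves with the dial. This seat takes no canister.
- loading_mark (a point): the fixed loading place: where a seat's centre lies when that seat is at the mark; on the robot's side of the dial, 80 mm from the dial's axis, at the height of the dial's upper face. A small orange post stands 62 mm further out, its top just below that face. x axis from the mark to the dial's axis, z up
- guard_edge (a point): middle of the near edge of the fixed clear guard plate, on its top (118 mm above the bench, underside 114 mm), 80 mm inward of the loading mark, above the dial's axis; the plate is 240 mm wide and 125 mm deep and covers the far half of the dial. A tall white press column stands at the dial's left, its face 150 mm from the dial's axis
- handwheel (a joint): angle of the handwheel, rad, summed over turns, positive counter-clockwise from above; dark steel wheel 112 mm in diameter on an upright axis to the right of the dial, its upper face 70 mm above the bench; it stays where it is left and takes about 3 N at the crank handle to turn
- wheel_axis (a point): point on the handwheel's axis at its upper face (70 mm above the bench)
- crank_grip (a point): middle of the upright black crank handle on the handwheel, 45 mm from its axis: a round sleeve 18 mm in diameter, 74 to 118 mm above the bench, this point at 98 mm. The sleeve revolves freely, so a gripper can hold it from above and carry it round in circles without turning
- plate_top (a point): centre of the top of the sprung round orange plate (74 mm in diameter) of the grey settling unit (100 x 100 mm housing, 30 mm tall); 52 mm above the bench when up, it sinks straight down
- settler_plate (a joint): how far the orange plate is pressed down, m: 0 up, 0.012 fully down against its stop; a canister's weight alone does not move it, it starts to sink at about 6 N, needs about 15 N to be fully down, and springs back when let go
- tape_roll: bystander, leave alone: yellow roll of tape lying flat, 90 mm in diameter, 22 mm high; origin at its underside centre
- wire_spool: bystander, leave alone: blue flanged wire spool standing upright, 70 mm in diameter, 50 mm high; origin at its underside centre
- jar: bystander, leave alone: amber jar, 60 mm in diameter, 70 mm high; origin at its underside centre
- scrap_tray: bystander, leave alone: blue open tray 100 x 140 x 30 mm; origin at its underside centre
There are look-alikes about, which are no part of the job. What is shaped like the can_blue but turquoise is not meant. What is shaped like the can_yellow but turquoise is not meant.

How it is judged (in metres and radians):
On the way, in this order (a step that is already met when the one before it is completed fails the run):
1. the red-lidded canister is pressed down on the orange plate until the plate is fully down, and kept there for a good half second (height (world z) of red_can between 0.058 and 0.0682 m and horizontal distance between red_can and plate_top below 0.02 m and z of red_can in the frame of plate_top below 0.031 m and angle between red_can's own z axis and vertical below 0.15 rad), for 0.6 s.
2. the red-lidded canister stands released on the red seat while that seat is at the loading mark (horizontal distance between red_can and seat_red below 0.014 m and z of red_can in the frame of seat_red between 0.022 and 0.03 m and angle between red_can's own z axis and vertical below 0.12 rad and contact force between can_red and the fingers below 0.1 N and horizontal distance between red_can and loading_mark below 0.022 m), for 0.2 s.
3. the yellow-lidded canister is pressed down on the orange plate until the plate is fully down, and kept there for a good half second (height (world z) of yellow_can between 0.058 and 0.0682 m and horizontal distance between yellow_can and plate_top below 0.02 m and z of yellow_can in the frame of plate_top below 0.031 m and angle between yellow_can's own z axis and vertical below 0.15 rad), for 0.6 s.
4. the yellow-lidded canister stands released on the yellow seat while that seat is at the loading mark (horizontal distance between yellow_can and seat_yellow below 0.014 m and z of yellow_can in the frame of seat_yellow between 0.022 and 0.03 m and angle between yellow_can's own z axis and vertical below 0.12 rad and contact force between can_yellow and the fingers below 0.1 N and horizontal distance between yellow_can and loading_mark below 0.022 m), for 0.2 s.
5. the blue-lidded canister is pressed down on the orange plate until the plate is fully down, and kept there for a good half second (height (world z) of blue_can between 0.058 and 0.0682 m and horizontal distance between blue_can and plate_top below 0.02 m and z of blue_can in the frame of plate_top below 0.031 m and angle between blue_can's own z axis and vertical below 0.15 rad), for 0.6 s.
6. the blue-lidded canister stands released on the blue seat while that seat is at the loading mark (horizontal distance between blue_can and seat_blue below 0.014 m and z of blue_can in the frame of seat_blue between 0.022 and 0.03 m and angle between blue_can's own z axis and vertical below 0.12 rad and contact force between can_blue and the fingers below 0.1 N and horizontal distance between blue_can and loading_mark below 0.022 m), for 0.2 s.
At the end, for the whole second after the job is handed in: every canister present stands upright and released on the seat of its own colour, within 14 mm of its centre, at rest; the white seat is within 10 mm of the loading mark and the dial is still (horizontal distance between red_can and seat_red below 0.014 m and z of red_can in the frame of seat_red between 0.022 and 0.03 m and angle between each of red_can, yellow_can, blue_can's own z axis and vertical below 0.12 rad and contact force between each of can_red, can_yellow, can_blue and the fingers below 0.1 N and linear speed of each of can_red, can_yellow, can_blue below 0.02 m/s and horizontal distance between yellow_can and seat_yellow below 0.014 m and z of yellow_can in the frame of seat_yellow between 0.022 and 0.03 m and horizontal distance between blue_can and seat_blue below 0.014 m and z of blue_can in the frame of seat_blue between 0.022 and 0.03 m and horizontal distance between seat_white and loading_mark below 0.01 m and angular speed of dial below 0.03 rad/s); the robot touches nothing.
It fails at once if a bystander is shoved more than 6 cm (distance of any of tape_roll, wire_spool, jar, scrap_tray from where it was at the start of the episode above 0.06 m).
It fails at once if the dial is pushed round by the fingers instead of with the handwheel (contact force between the fingers and dial above 5 N and angular speed of dial above 0.08 rad/s).
Of can_red, can_yellow, can_blue only 2 to 3 are there at a start; the rules pass over those that are not, and their reading is None.
At some moment in a run one of can_red, can_yellow, can_blue may be knocked a few centimetres aside while the robot is not near it.
It also fails if it takes over 210 s, if anything falls off the work surface, if the arm or the gripper's body presses on something with over 40 N, if the wrist force passes 120 N, or if a joint passes its speed limit or range.

ROBOT

A 7-joint arm with a two-finger parallel gripper is mounted at the origin on the work surface. World frame = base frame: x ahead of the robot, y to its left, z up, the work surface at z = 0. Lengths are in mm, angles in rad, forces in N, time in s.
With the tool pointing down it reaches from about 400 to 875 mm from the base axis. Payload 4.4 kg.
Tool frame: the origin (TCP) lies at the very end of the fingers, on their centre line; the grasp point (between the pads) lies 19 mm behind it (ctrl.grip_point_offset is the distance from the TCP to the grasp point, in mm); z points along the fingers, y is the line along which they close (so a half turn about z gives the same grasp; the last joint's range is limited). The gripper opens to 85 mm and grips with 20 to 120 N. Pads are 22 mm wide; open, the fingers measure 114 mm over their backs; the gripper's body (76 mm by 85 mm) begins 54 mm behind the grasp point. The pads swing forward as they close: fully open they stand 13 mm farther back than shut.
Start: joints at [-1.174, 0.628, 0.038, 1.517, -0.027, 0.996, -0.02], TCP at [290.176, 581.649, 231.313] pointing down, gripper open.
Joint ranges: [-3.06, 3.06], [-0.37, 2.12], [-1.25, 1.32], [0.18, 2.47], [-1.1, 4.24], [0.23, 1.98], [-2.94, 2.94]. Speed limits (rad/s): [2.57, 2.57, 3.14, 3.14, 3.14, 3.14, 3.14].

INTERFACE

Orientations are given as [roll, pitch, yaw] about the fixed x, y, z axes, in that order (R = Rz(yaw) Ry(pitch) Rx(roll)).
In Python, from cell import ctrl gives the robot as it stands.
- The arm moves only by the tool jog_arm, never from a script. Its argument "increments" is one flat list of numbers, 7 for each row, row after row: the finger opening in cm, from 0 to 8.54, then the shift along the tool's x, y, z in cm, then the turn, a rotation vector about the tool's x, y, z in degrees. In form: [fingers, x, y, z, rx, ry, rz, fingers, x, y, z, rx, ry, rz, ...]. A call has 1 to 20 rows; each row is the pose to reach, as a shift and turn from the pose commanded when the call began, along the tool's axes at that moment; what a row does not reach only later rows make up. A row lasts 1/10 s, in which the tool goes at most 50 mm and 8.59 degrees, less where a joint would pass 70% of its speed; a pose out of reach is approached as far as the arm can. A call with a gripper value outside its range is refused whole. The fingers move at their own pace and stop on an object; the grip force is fixed at half the most. Time passes only in rows, so rows that repeat a pose let the fingers close. It gives the time, the measured TCP pose, the force, the opening and the grip force at its end, in the units of the state.
- ctrl.read_state(): the state, without advancing time (a new reading comes with each control period).
- ctrl.get_image(name): name is "scene" or "top" or "wrist"; returns the picture (400x640x3 uint8, red, green, blue); there is no depth.
- ctrl.camera_params(name): a dict with "fx", "fy", "cx", "cy" (pixels), "extrinsics" (4x4, takes a point from world to camera coordinates). Camera axes: x right, y down, z forward; pixel columns grow to the right and rows downward; lengths in mm; the calibration is good to about 2 mm. A picture is of the moment at which its call begins: read the wrist's pose just before it. camera_params takes no time and is no camera call; for the wrist camera it gives the pose at the moment of the call.
- ctrl.finish_job(): hands the job in; it is judged then, once.
The state is a dict: "clock": time; "qpos": joint angles; "qd": joint speeds; "tau": joint torques, N m; "eef_pos": TCP position; "tool_rot": TCP orientation; "force": force on the tool from outside, world axes, zero at the start; "torque": the same for the moment, N m; "width": finger opening in mm; "gripper_force": force on a finger pad.
Only numpy, scipy, OpenCV 4.12 (cv2) and the standard library are available. Lean on these libraries where they do the work, as an engineer would, in place of code of your own. Each camera call takes 0.05 s, during which the arm holds its last target. There are 200 camera calls.

## Working session

There is one attempt and no reset: what is moved stays moved. The work goes in short steps, Python scripts to look and compute and a tool call to move; the robot and the scene stay as the last step left them, time stands still between calls to the robot, and variables do not carry over. Pictures are saved under pics/ and viewed, at most 14 in all, crops included, and the job is handed in when it is done.

Besides the shell and the picture viewer there is one more tool, called after ">>>" as name(argument=value, ...), one argument or row to a line, values as JSON. jog_arm: Moves the arm, as the interface text tells. Its arguments: {"type":"object","properties":{"increments":{"type":"array","items":{"type":"number"}}},"required":["increments"]}

```bash
ls; mkdir -p pics
python3 - <<'E'
from cell import ctrl
import cv2
s=ctrl.read_state();print(s)
for n in("scene","top","wrist"):
    p=ctrl.camera_params(n);print(n,p['fx'],p['cx'],p['cy'],p['extrinsics'].tolist() if hasattr(p['extrinsics'],'tolist') else p['extrinsics'])
    cv2.imwrite(f"pics/{n}0.png",ctrl.get_image(n)[:,:,::-1])
E
```

```text
pics
{'clock': 0.0, 'qpos': array([-1.17383046,  0.62937046,  0.03841908,  1.51838778, -0.02699683,
        0.99629615, -0.01997764]), 'qd': array([ 0.00037389,  0.0006706 ,  0.00010674, -0.00076827,  0.00110533,
        0.00022901,  0.00031171]), 'tau': array([ 9.28581831e-04, -5.63385093e+01,  1.22673254e+00, -1.93446118e+01,
        1.10536566e-02,  1.07129026e-02, -2.10249533e-05]), 'eef_pos': array([289.85461589, 581.08059732, 230.36658548]), 'tool_rot': array([-3.13964832e+00,  1.65660762e-05,  2.67886895e+00]), 'force': array([0.1884724, 0.2233896, 0.1894118]), 'torque': array([-0.00085157, -0.06897672,  0.0303723 ]), 'gripper_force': 0.0, 'width': 85.84003497060169}
scene 516.2069373819302 312.0492075313472 194.69541980000804 [[0.725635559139317, 0.6880719634997586, -0.0031635989248543156, -367.52022617734445], [0.5208171894545494, -0.5522429884559532, -0.6509816716850805, -218.58260282941646], [-0.4496693123632461, 0.47072779262204684, -0.7590868558814206, 1696.7929323168764], [0.0, 0.0, 0.0, 1.0]]
top 458.38500318117934 313.88672231975863 198.99023695699233 [[-0.005149630657624083, -0.9999344089311198, -0.010230304964282809, -10.076679556965988], [-0.9976051393389128, 0.005842745094075975, -0.06891914316323554, 532.8822097367536], [0.0689743957471101, 0.00985089667684233, -0.9975697933307642, 1500.326015948557], [0.0, 0.0, 0.0, 1.0]]
wrist 343.4734168300705 317.5606452746102 201.5787067978531 [[0.44576857082420107, 0.8951478598878118, -0.0008307849441961211, -649.7279312014891], [0.8481755088451933, -0.42208007134306724, 0.32007299100397685, -41.50693291384808], [0.2861619951365832, -0.14338313120205431, -0.947392521728005, 380.623165555514], [0.0, 0.0, 0.0, 1.0]]
```

View pics/top0.png

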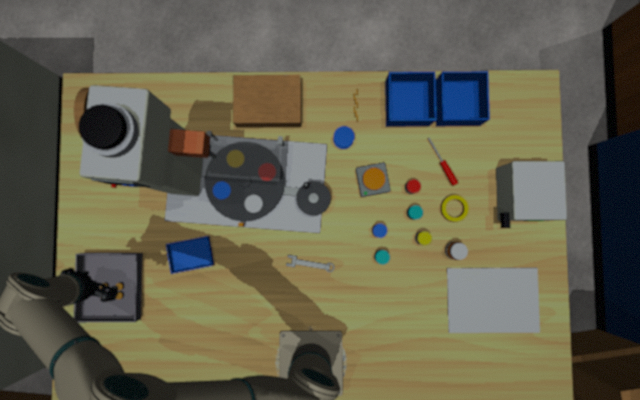

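View pics/scene0.png

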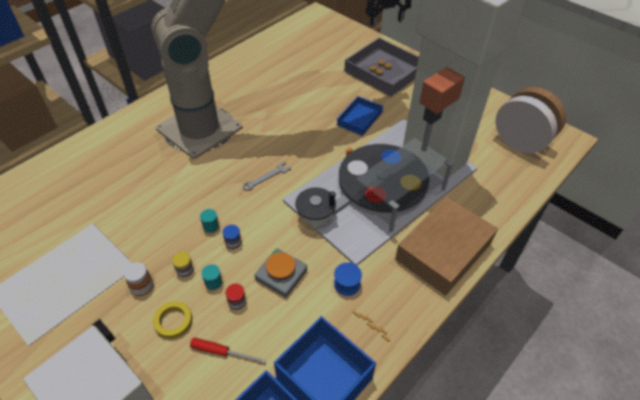

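The top view looks down with +x up and +y left. The cans are red (413,186), yellow (424,238) and blue (380,230). Turquoise decoys stand at (415,212) and (382,256). The plate is at (374,178), the dial at (245,181) and the wheel at (314,197). The scene view agrees with this. Next I'll measure.

```bash
cat > h.py <<'E'
import numpy as np, cv2
from cell import ctrl
# hue ranges (OpenCV), min sat, min val
HUE=dict(red=[(0,5),(172,180)],yellow=[(24,33)],blue=[(108,125)],orange=[(8,17)],turq=[(82,98)])
def P(n):
    p=ctrl.camera_params(n);E=np.array(p['extrinsics']);return p,E
def ray(n,uv,z,pe=None):
    p,E=pe or P(n);d=E[:3,:3].T@np.array([(uv[0]-p['cx'])/p['fx'],(uv[1]-p['cy'])/p['fy'],1.]);o=-E[:3,:3].T@E[:3,3]
    return o+d*(z-o[2])/d[2]
def proj(n,X,pe=None):
    p,E=pe or P(n);c=E[:3,:3]@np.array(X,float)+E[:3,3];return np.array([p['fx']*c[0]/c[2]+p['cx'],p['fy']*c[1]/c[2]+p['cy']])
def blobs(img,col,amin=25,s=110,v=60):
    h=cv2.cvtColor(img,cv2.COLOR_RGB2HSV);m=0
    for a,b in HUE[col]: m=m|cv2.inRange(h,(a,s,v),(b,255,255))
    n,l,st,c=cv2.connectedComponentsWithStats(m)
    return [(int(st[i,4]),c[i].round(1),st[i,:4]) for i in range(1,n) if st[i,4]>=amin]
E
python3 - <<'E'
from h import *
im=ctrl.get_image('top')
for c in HUE:
    s=150 if c in('orange','yellow') else 110
    for a,uv,b in blobs(im,c,15,s):
        print(c,a,uv,b,[ray('top',uv,z)[:2].round(0) for z in(45,52)])
for uv in((245,181),(254,203),(241,224)): print(uv,ray('top',uv,45).round())
for uv in((314,197),): print(uv,ray('top',uv,70).round())
x=cv2.resize(im[130:270,200:480],(0,0),fx=2.85,fy=2.85,interpolation=cv2.INTER_CUBIC);cv2.imwrite('pics/c1.png',x[:,:,::-1])
E
```

```text
red 143 [448.5 172.7] [441 161  16  24] [array([ 614., -452.]), array([ 613., -450.])]
red 231 [266.6 171.7] [259 163  17  18] [array([621., 141.]), array([620., 140.])]
red 148 [412.7 186.1] [406 180  14  13] [array([ 571., -335.]), array([ 570., -334.])]
yellow 370 [454.4 207.7] [441 194  28  28] [array([ 500., -468.]), array([ 500., -466.])]
yellow 168 [424.  237.5] [417 231  15  14] [array([ 404., -368.]), array([ 404., -366.])]
blue 1686 [462.   98.2] [441  71  48  51] [array([ 861., -503.]), array([ 859., -501.])]
blue 1797 [409.7  97.9] [388  72  49  50] [array([ 863., -331.]), array([ 861., -330.])]
blue 30 [435.2 113.7] [433 110   5   9] [array([ 810., -414.]), array([ 808., -412.])]
blue 346 [343.3 137.1] [334 127  20  22] [array([ 734., -111.]), array([ 733., -111.])]
blue 286 [221.2 189.8] [212 181  19  19] [array([563., 289.]), array([562., 288.])]
blue 16 [128.9 184.3] [123 184  11   2] [array([583., 592.]), array([582., 590.])]
blue 144 [379.4 230.1] [373 224  14  13] [array([ 429., -225.]), array([ 429., -224.])]
blue 1123 [189.3 254.6] [167 237  46  36] [array([353., 391.]), array([353., 389.])]
orange 802 [187.1 141.8] [169 130  37  26] [array([722., 403.]), array([721., 401.])]
orange 28 [366.8 175. ] [363 168  14  19] [array([ 608., -186.]), array([ 608., -186.])]
orange 19 [448.7 250.5] [448 245   3  12] [array([ 362., -447.]), array([ 362., -445.])]
turq 158 [414.8 212. ] [408 206  15  13] [array([ 487., -340.]), array([ 487., -339.])]
turq 160 [381.8 256.5] [375 250  15  14] [array([ 344., -231.]), array([ 344., -230.])]
(245, 181) [591. 212.  45.]
(254, 203) [519. 182.  45.]
(241, 224) [451. 224.  45.]
(314, 197) [536. -14.  70.]
```

View pics/c1.png

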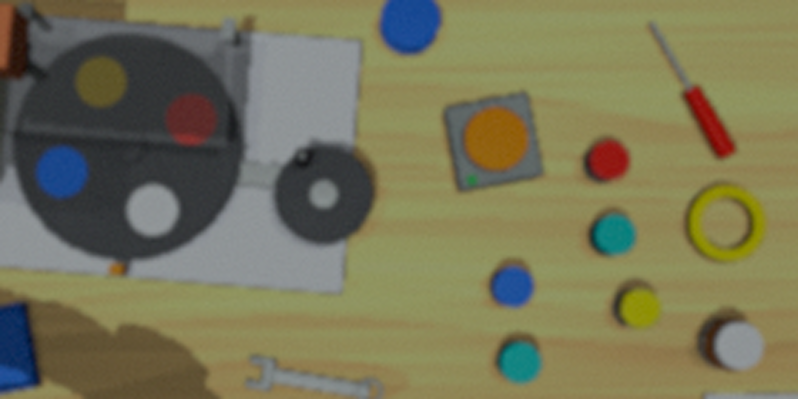

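The post is 141 mm from the midpoint of the red and blue seats (142 expected), and those seats are 159 mm apart (160 expected), so the dial measurement holds. I'll move over the wheel and look closer with the wrist camera.

```bash
cat >> h.py <<'E'
from scipy.spatial.transform import Rotation as Ro
def inc(xyz,yaw=None):
    "tool increments (cm, deg) to a world TCP pose, tool straight down"
    s=ctrl.read_state();R=Ro.from_euler('xyz',s['tool_rot'])
    d=R.inv().apply(np.array(xyz)-s['eef_pos'])/10
    r=(R.inv()*Ro.from_euler('xyz',[np.pi,0,yaw or 0])).as_rotvec(degrees=True)
    return d.round(2),r.round(1)
E
python3 - <<'E'
from h import *
print(inc([480,-14,330],0))
p,E=P('wrist');print(-E[:3,:3].T@E[:3,3], ctrl.read_state()['eef_pos'])
im=cv2.imread('pics/top0.png')[:,:,::-1].copy()
print([(a,u,ray('top',u,45).round(1)) for a,u,b in blobs(im,'yellow',60,60,40)][:4])
h=cv2.cvtColor(im,cv2.COLOR_RGB2HSV);m=cv2.inRange(h,(0,0,110),(180,50,255));m[:,:240]=0;m[:190]=0;m[220:]=0;m[:,268:]=0
n,l,st,c=cv2.connectedComponentsWithStats(m);print([(st[i,4],c[i],ray('top',c[i],45)) for i in range(1,n) if st[i,4]>40])
for uv,z in(((313.3,197.7),70),((306.7,184.7),118),((374.2,178.6),52)): print(ray('top',uv,z))
E
```

```text
(array([-43.58, -44.79,  -9.87]), array([-0.000e+00,  1.000e-01,  1.535e+02]))
[215.96877652 618.76012213 373.60155978] [290.0343206  581.2948165  230.73363902]
[(1969, array([523.5,  84.2]), array([ 906.2, -706.2,   45. ])), (4055, array([219.6,  83.6]), array([916.8, 297.7,  45. ])), (102, array([368.6,  94.3]), array([ 876.5, -195.8,   45. ])), (43757, array([428.6, 243.4]), array([ 385.3, -382.5,   45. ]))]
[(np.int32(251), array([253.10358566, 203.28286853]), array([518.11989997, 184.78196219,  45.        ]))]
[533.3968555  -11.66241609  70.        ]
[570.49560182   8.07410874 118.        ]
[ 595.66846983 -209.40856284   52.        ]
```

>>> jog_arm(
  increments=[8.5,-43.6,-44.8,-9.9,0,0,153.5,8.5,-43.6,-44.8,-9.9,0,0,153.5,8.5,-43.6,-44.8,-9.9,0,0,153.5,8.5,-43.6,-44.8,-9.9,0,0,153.5,8.5,-43.6,-44.8,-9.9,0,0,153.5,8.5,-43.6,-44.8,-9.9,0,0,153.5,8.5,-43.6,-44.8,-9.9,0,0,153.5,8.5,-43.6,-44.8,-9.9,0,0,153.5,8.5,-43.6,-44.8,-9.9,0,0,153.5,8.5,-43.6,-44.8,-9.9,0,0,153.5,8.5,-43.6,-44.8,-9.9,0,0,153.5,8.5,-43.6,-44.8,-9.9,0,0,153.5,8.5,-43.6,-44.8,-9.9,0,0,153.5,8.5,-43.6,-44.8,-9.9,0,0,153.5,8.5,-43.6,-44.8,-9.9,0,0,153.5,8.5,-43.6,-44.8,-9.9,0,0,153.5,8.5,-43.6,-44.8,-9.9,0,0,153.5,8.5,-43.6,-44.8,-9.9,0,0,153.5,8.5,-43.6,-44.8,-9.9,0,0,153.5,8.5,-43.6,-44.8,-9.9,0,0,153.5],
)

```text
clock: 2.2
eef_pos: [480.2, -13.7, 330.2]
tool_rot: [3.142, 0.0, 0.003]
force: [-0.8, 0.8, -0.2]
width: 84.5
gripper_force: 0.0
```

Run:
```python
from h import *
s=ctrl.read_state();print(s['clock'],s['eef_pos'],s['tool_rot'],s['qpos'])
im=ctrl.get_image('wrist');cv2.imwrite('pics/w1.png',im[:,:,::-1])
for z,X in((70,(533.4,-11.7)),(118,(570.5,8.1)),(45,(512,219.5))):print(proj('wrist',[*X,z]))
```

```text
2.2 [480.20472661 -13.6744818  330.18850493] [3.14156661e+00 2.65852507e-04 3.08502240e-03] [-0.66016083  0.37000606  0.87981739  1.8470268  -0.3223006   1.07494194
 -1.22502593]
[316.69296882 112.11205679]
[296.22584201  76.40587267]
[128.43206635 127.86030248]
```

View pics/w1.png

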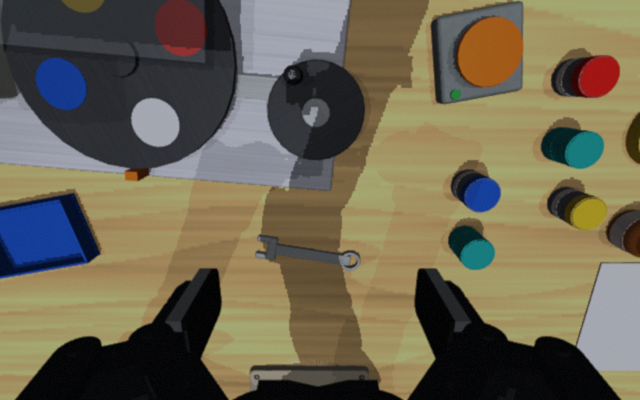

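The wrist view shows the wheel hub at (316,110), the crank top at (293,73), the post at (132,174), the plate at (490,51) and all three lids. Next I'll measure from it.

Run:
```python
from h import *
im=cv2.imread('pics/w1.png')[:,:,::-1].copy();pe=P('wrist')
h=cv2.cvtColor(im,cv2.COLOR_RGB2HSV)
print('hub',ray('wrist',(316,110),70,pe),'crank',ray('wrist',(293,73),118,pe),'post',ray('wrist',(131,173),43,pe))
for c in('red','yellow','blue','orange'):
    for a,uv,b in blobs(im,c,300,130,60): print(c,a,uv,b,ray('wrist',uv,45,pe)[:2].round(1),ray('wrist',uv,52,pe)[:2].round(1))
g=cv2.cvtColor(im,cv2.COLOR_RGB2GRAY)
m=cv2.inRange(h,(0,0,90),(180,60,255));m[:,:128]=0;m[:95]=0;m[150:]=0;m[:,182:]=0
n,l,st,c=cv2.connectedComponentsWithStats(m);print('white',[(st[i,4],c[i],ray('wrist',c[i],45,pe)) for i in range(1,n) if st[i,4]>300])
```

```text
hub [535.72634751 -10.90637292  70.        ] crank [573.59041308  11.17388127 118.        ] post [454.54053409 227.22985195  43.        ]
red 2245 [180.4  27.3] [155   0  51  56] [623.5 141.7] [622.5 139.2]
red 1365 [597.8  76. ] [577  56  42  42] [ 573.7 -340.3] [ 573.5 -334.9]
yellow 961 [588.2 213. ] [569 195  39  35] [ 402.7 -373. ] [ 405.3 -367.1]
blue 2091 [60.7 83.4] [35 57 52 53] [563.4 290.5] [563.4 285.5]
blue 969 [481.4 194.3] [463 177  37  35] [ 428.2 -227. ] [ 430.4 -223.5]
blue 4529 [ 38.3 235.6] [  0 199  88  79] [366.8 367.7] [370.  361.5]
orange 3643 [489.5  51.5] [457  17  66  70] [ 599.6 -209.4] [ 599.  -206.2]
white [(np.int32(1886), array([154.96977731, 121.9931071 ]), array([519.1729553 , 185.84251693,  45.        ]))]
```

>>> jog_arm(
  increments=[6,9.4,-2.4,10,0,0,0,6,9.4,-2.4,10,0,0,0,6,9.4,-2.4,14,0,0,0,6,9.4,-2.4,18,0,0,0,6,9.4,-2.4,22,0,0,0,6,9.4,-2.4,24.8,0,0,0,6,9.4,-2.4,24.8,0,0,0,6,9.4,-2.4,24.8,0,0,0,0,9.4,-2.4,24.8,0,0,0,0,9.4,-2.4,24.8,0,0,0,0,9.4,-2.4,24.8,0,0,0,0,9.4,-2.4,24.8,0,0,0,0,9.4,-2.4,24.8,0,0,0,0,9.4,-2.4,24.8,0,0,0,0,9.4,-2.4,24.8,0,0,0],
)

```text
clock: 3.75
eef_pos: [575.5, 10.6, 84.1]
tool_rot: [-3.14, -0.003, 0.0]
force: [-0.5, 1.5, 7.4]
width: 16.7
gripper_force: 58.3
```

Run:
```python
from h import *
s=ctrl.read_state();print(s['eef_pos'],s['tool_rot'],s['force'],s['width'])
im=ctrl.get_image('wrist');cv2.imwrite('pics/w2.png',im[:,:,::-1])
# circle rows: from 29 deg clockwise to -895 in 20 deg... print offsets (tool cm)
a0=29;n=40
for k in range(n+1):
    a=np.radians(a0-924*k/n);o=4.5*np.array([np.cos(a)-np.cos(np.radians(a0)),-(np.sin(a)-np.sin(np.radians(a0)))]);print(k,o.round(2),end=' ')
```

```text
[575.45418968  10.58955811  84.1131417 ] [-3.14049482e+00 -2.93927470e-03  3.12267119e-04] [-0.50579188  1.54837561  7.44005638] 16.722604768237645
0 [ 0. -0.] 1 [0.54 1.72] 2 [0.36 3.51] 3 [-0.5   5.09] 4 [-1.92  6.21] 5 [-3.66  6.67] 6 [-5.45  6.42] 7 [-6.99  5.49] 8 [-8.04  4.03] 9 [-8.43  2.27] 10 [-8.11  0.5 ] 11 [-7.11 -1.01] 12 [-5.61 -2.  ] 13 [-3.83 -2.32] 14 [-2.08 -1.92] 15 [-0.62 -0.86] 16 [0.31 0.69] 17 [0.55 2.47] 18 [0.08 4.21] 19 [-1.04  5.62] 20 [-2.62  6.49] 21 [-4.41  6.66] 22 [-6.13  6.11] 23 [-7.5   4.93] 24 [-8.29  3.32] 25 [-8.39  1.52] 26 [-7.77 -0.18] 27 [-6.54 -1.49] 28 [-4.89 -2.22] 29 [-3.08 -2.24] 30 [-1.42 -1.55] 31 [-0.16 -0.26] 32 [0.5  1.42] 33 [0.44 3.22] 34 [-0.31  4.85] 35 [-1.65  6.06] 36 [-3.36  6.64] 37 [-5.15  6.51] 38 [-6.76  5.69] 39 [-7.91  4.3 ] 40 [-8.42  2.57]
```

View pics/w2.png

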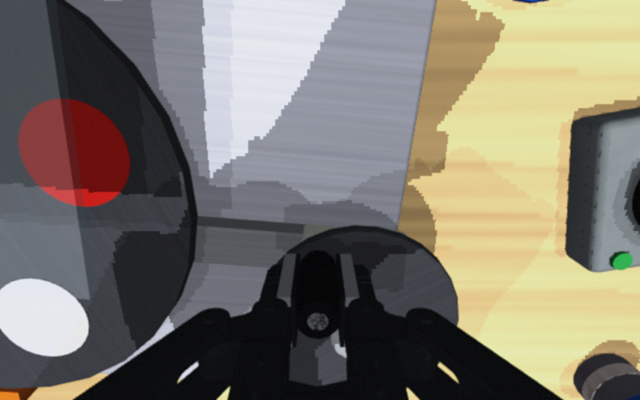

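The sleeve is held between the pads, with the seats to the left. I'll wind clockwise 462°, then repeat, for 924° in all.

>>> jog_arm(
  increments=[0,0.54,1.72,-0.2,0,0,0,0,0.36,3.51,-0.2,0,0,0,0,-0.5,5.09,-0.2,0,0,0,0,-1.92,6.21,-0.2,0,0,0,0,-3.66,6.67,-0.2,0,0,0,0,-5.45,6.42,-0.2,0,0,0,0,-6.99,5.49,-0.2,0,0,0,0,-8.04,4.03,-0.2,0,0,0,0,-8.43,2.27,-0.2,0,0,0,0,-8.11,0.5,-0.2,0,0,0,0,-7.11,-1.01,-0.2,0,0,0,0,-5.61,-2.0,-0.2,0,0,0,0,-3.83,-2.32,-0.2,0,0,0,0,-2.08,-1.92,-0.2,0,0,0,0,-0.62,-0.86,-0.2,0,0,0,0,0.31,0.69,-0.2,0,0,0,0,0.55,2.47,-0.2,0,0,0,0,0.08,4.21,-0.2,0,0,0,0,-1.04,5.62,-0.2,0,0,0,0,-2.62,6.49,-0.2,0,0,0],
)

```text
clock: 5.8
eef_pos: [549.2, -54.5, 84.3]
tool_rot: [-3.141, -0.002, 0.0]
force: [1.2, 5.8, -4.9]
width: 16.3
gripper_force: 60.8
```

Run:
```python
from h import *
s=ctrl.read_state();print(s['eef_pos'],s['force'],s['width'])
def f(k):
    a=np.radians(29-924*k/40);return 4.5*np.array([np.cos(a),-np.sin(a)])
print([ (f(k)-f(20)).round(2).tolist() for k in range(21,41)])
```

```text
[549.15151929 -54.49396723  84.27636545] [ 1.24909039  5.79764614 -4.86566279] 16.322063294625273
[[-1.79, 0.17], [-3.51, -0.38], [-4.88, -1.55], [-5.67, -3.17], [-5.77, -4.97], [-5.15, -6.66], [-3.92, -7.98], [-2.27, -8.7], [-0.46, -8.72], [1.2, -8.03], [2.46, -6.75], [3.12, -5.07], [3.06, -3.27], [2.31, -1.63], [0.97, -0.43], [-0.74, 0.16], [-2.53, 0.03], [-4.14, -0.8], [-5.29, -2.18], [-5.8, -3.91]]
```

>>> jog_arm(
  increments=[0,-1.79,0.17,0,0,0,0,0,-3.51,-0.38,0,0,0,0,0,-4.88,-1.55,0,0,0,0,0,-5.67,-3.17,0,0,0,0,0,-5.77,-4.97,0,0,0,0,0,-5.15,-6.66,0,0,0,0,0,-3.92,-7.98,0,0,0,0,0,-2.27,-8.7,0,0,0,0,0,-0.46,-8.72,0,0,0,0,0,1.2,-8.03,0,0,0,0,0,2.46,-6.75,0,0,0,0,0,3.12,-5.07,0,0,0,0,0,3.06,-3.27,0,0,0,0,0,2.31,-1.63,0,0,0,0,0,0.97,-0.43,0,0,0,0,0,-0.74,0.16,0,0,0,0,0,-2.53,0.03,0,0,0,0,0,-4.14,-0.8,0,0,0,0,0,-5.29,-2.18,0,0,0,0,0,-5.8,-3.91,0,0,0,0],
)

```text
clock: 7.8
eef_pos: [491.2, -16.3, 84.4]
tool_rot: [3.139, -0.004, -0.002]
force: [8.5, -2.0, -16.8]
width: 16.3
gripper_force: 59.9
```

>>> jog_arm(
  increments=[0,0,0,0,0,0,0,6,0,0,0,0,0,0,6,0,0,0,0,0,0,6,0,0,0,0,0,0,6,0,0,-5,0,0,0,6,0,0,-10,0,0,0,6,0,0,-15,0,0,0,6,0,0,-20,0,0,0,6,0,0,-25,0,0,0,6,0,0,-25,0,0,0,6,0,0,-25,0,0,0],
)

```text
clock: 8.9
eef_pos: [490.2, -16.2, 335.3]
tool_rot: [-3.14, -0.002, -0.001]
force: [0.4, 0.6, -0.4]
width: 59.7
gripper_force: 0.0
```

```bash
cat >> h.py <<'E'
def look(name,marks=()):
    s=ctrl.read_state();pe=P('wrist');im=ctrl.get_image('wrist');cv2.imwrite(f'pics/{name}.png',im[:,:,::-1])
    print(s['clock'],s['eef_pos'].round(1),'F',s['force'].round(1),'w',round(s['width'],1))
    for c in('red','yellow','blue','orange'):
        for a,uv,b in blobs(im,c,300,110 if c!='orange' else 150,60): print(c,a,uv,b,ray('wrist',uv,45,pe)[:2].round(1),ray('wrist',uv,52,pe)[:2].round(1))
    return im,pe
E
python3 -c "
from h import *
look('w3')"
```

```text
8.9 [490.2 -16.2 335.3] F [ 0.4  0.6 -0.4] w 59.7
red 1321 [589.9  84.8] [570  65  41  41] [ 573.5 -339.7] [ 573.4 -334.5]
red 1789 [128.7 135.8] [105 112  48  48] [513.1 221.6] [514.1 217.7]
yellow 1437 [188.6  75.9] [166  47  50  52] [583.6 138. ] [583.4 135.5]
yellow 939 [582.4 218.5] [564 201  37  35] [ 402.4 -372.8] [ 405.1 -367.1]
blue 729 [116.3   7.8] [91  0 49 20] [655.2 210.4] [653.9 206.8]
blue 951 [477.1 200.5] [459 183  37  35] [ 427.9 -226.9] [ 430.3 -223.5]
blue 4519 [ 41.  242.1] [  0 206  92  78] [366.6 369.4] [370.  363.2]
orange 3448 [483.5  61.5] [451  28  66  68] [ 599.3 -209. ] [ 598.9 -205.9]
```

View pics/w3.png

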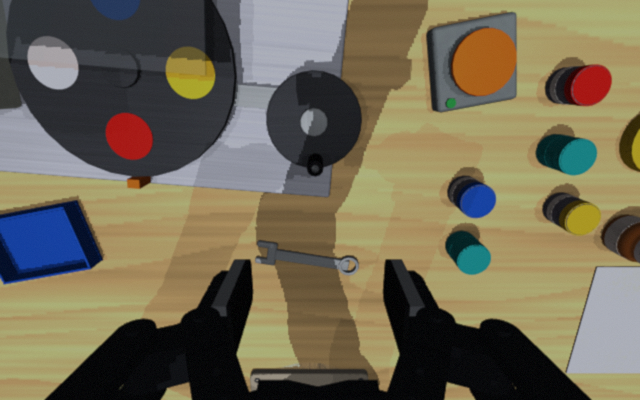

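The red seat is at (513.1, 221.6), on the mark, and the crank has been released at (315,165 px). Next is the red can.

>>> jog_arm(
  increments=[7.8,8.2,31.8,18,0,0,0,7.8,8.2,31.8,18,0,0,0,7.8,8.2,31.8,18,0,0,0,7.8,8.2,31.8,18,0,0,0,7.8,8.2,31.8,18,0,0,0,7.8,8.2,31.8,18,0,0,0,7.8,8.2,31.8,18,0,0,0,7.8,8.2,31.8,18,0,0,0,7.8,8.2,31.8,18,0,0,0,7.8,8.2,31.8,20,0,0,0,7.8,8.2,31.8,24,0,0,0,7.8,8.2,31.8,28,0,0,0,7.8,8.2,31.8,31.8,0,0,0,7.8,8.2,31.8,31.8,0,0,0,3,8.2,31.8,31.8,0,0,0,3,8.2,31.8,31.8,0,0,0,3,8.2,31.8,31.8,0,0,0,3,8.2,31.8,31.8,0,0,0,3,8.2,31.8,31.8,0,0,0,3,8.2,31.8,31.8,0,0,0],
)

```text
clock: 10.95
eef_pos: [573.4, -335.0, 19.1]
tool_rot: [3.139, -0.004, -0.0]
force: [-0.4, 0.3, 7.7]
width: 44.7
gripper_force: 61.7
```

>>> jog_arm(
  increments=[3,0,0,-5,0,0,0,3,0,0,-9,0,0,0,3,2.4,-5,-9,0,0,0,3,2.4,-9,-9,0,0,0,3,2.4,-12.6,-9,0,0,0,3,2.4,-12.6,-9,0,0,0,3,2.4,-12.6,-6,0,0,0,3,2.4,-12.6,-5,0,0,0,3,2.4,-12.6,-4,0,0,0,3,2.4,-12.6,-3.4,0,0,0,3,2.4,-12.6,-3.4,0,0,0,3,2.4,-12.6,-3.4,0,0,0,3,2.4,-12.6,-3.4,0,0,0,3,2.4,-12.6,-3.4,0,0,0,3,2.4,-12.6,-3.4,0,0,0,3,2.4,-12.6,-3.4,0,0,0],
)

```text
clock: 12.55
eef_pos: [596.7, -206.7, 57.8]
tool_rot: [-3.136, -0.004, 0.0]
force: [-11.5, 10.3, 47.8]
width: 45.0
gripper_force: 69.3
```

>>> jog_arm(
  increments=[3,0,0,-0.2,0,0,0,3,0,0,-0.2,0,0,0,3,0,0,-0.2,0,0,0,3,0,0,-0.2,0,0,0,3,0,0,-0.2,0,0,0,3,0,0,-0.2,0,0,0,3,0,0,-0.2,0,0,0,3,0,0,-0.2,0,0,0,3,0,0,-5,0,0,0,3,0,0,-10,0,0,0,3,0,0,-15,0,0,0,3,0,0,-15,0,0,0,3,0,0,-15,0,0,0],
)

```text
clock: 13.85
eef_pos: [596.2, -208.3, 201.8]
tool_rot: [3.141, -0.002, -0.001]
force: [0.8, 0.8, -2.7]
width: 44.6
gripper_force: 64.7
```

```bash
python3 -c "
from h import *
look('w4');print(inc([513,221,150]))"
```

```text
13.85 [ 596.2 -208.3  201.8] F [ 0.8  0.8 -2.7] w 44.6
red 2624 [579.4 149.3] [555 103  50  90] [ 625.6 -436.9] [ 626.8 -431.6]
red 1250 [322.2 266.2] [258 247 120  64] [ 510.2 -212.2] [ 514.1 -212.1]
red 9074 [317.5 315.3] [260 266 116 100] [ 452.8 -207.6] [ 458.1 -207.6]
yellow 2955 [573.1 259.8] [529 223  89  76] [ 517.3 -457.1] [ 521.1 -451.3]
blue 4673 [200.2  24.2] [146   0 102  58] [ 724.2 -115.6] [ 723.1 -117.8]
orange 5056 [317.2 178.7] [276 140  83  77] [ 599.  -207.4] [ 600.9 -207.4]
orange 354 [557.  364.5] [539 358  39  16] [ 388.9 -469.9] [ 395.7 -463.8]
(array([ -8.27, -42.84,   5.06]), array([-0.1,  0.1, -0.1]))
```

View pics/w4.png

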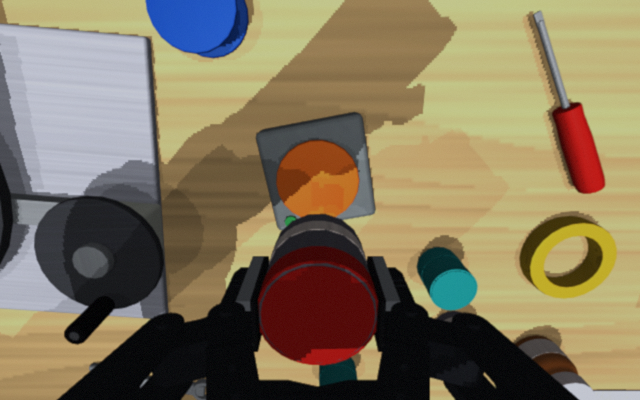

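The red can is held upright, and the plate is empty and back up. I'll carry it to the mark.

>>> jog_arm(
  increments=[3,-8.3,-42.9,0,0,0,0,3,-8.3,-42.9,0,0,0,0,3,-8.3,-42.9,0,0,0,0,3,-8.3,-42.9,0,0,0,0,3,-8.3,-42.9,0,0,0,0,3,-8.3,-42.9,0,0,0,0,3,-8.3,-42.9,0,0,0,0,3,-8.3,-42.9,0,0,0,0,3,-8.3,-42.9,0,0,0,0,3,-8.3,-42.9,0,0,0,0,3,-8.3,-42.9,0,0,0,0,3,-8.3,-42.9,4,0,0,0,3,-8.3,-42.9,8,0,0,0,3,-8.3,-42.9,11,0,0,0,3,-8.3,-42.9,12.5,0,0,0,3,-8.3,-42.9,13.4,0,0,0,3,-8.3,-42.9,13.9,0,0,0,3,-8.3,-42.9,13.9,0,0,0,3,-8.3,-42.9,13.9,0,0,0],
)

```text
clock: 15.8
eef_pos: [514.0, 220.1, 63.1]
tool_rot: [-3.141, -0.002, -0.002]
force: [-1.9, -2.4, 7.4]
width: 44.5
gripper_force: 64.8
```

Contact is gentle at about 7 N. I'll release, hold briefly, and retreat.

>>> jog_arm(
  increments=[4.8,0,0,0,0,0,0,5.5,0,0,0,0,0,0,6.5,0,0,0,0,0,0,6.5,0,0,0,0,0,0,6.5,0,0,0,0,0,0,6.5,0,0,0,0,0,0,6.5,0,0,-4,0,0,0,6.5,0,0,-8,0,0,0,6.5,0,0,-12,0,0,0,6.5,0,10,-18,0,0,0,6.5,-2,15,-23,0,0,0,6.5,-2.5,20,-27,0,0,0,6.5,-2.5,23.7,-27,0,0,0,6.5,-2.5,23.7,-27,0,0,0,6.5,-2.5,23.7,-27,0,0,0,6.5,-2.5,23.7,-27,0,0,0,6.5,-2.5,23.7,-27,0,0,0,6.5,-2.5,23.7,-27,0,0,0],
)

```text
clock: 17.6
eef_pos: [487.8, -14.3, 330.5]
tool_rot: [-3.141, 0.001, 0.001]
force: [-0.3, -0.0, 0.4]
width: 65.0
gripper_force: 0.0
```

```bash
python3 -c "
from h import *
look('w5');print(proj('wrist',[513,221,97]))
print(ray('wrist',(315,165),118));print(inc([490.5,-16,82]))"
```

```text
17.6 [487.8 -14.3 330.5] F [-0.3 -0.   0.4] w 65.0
red 497 [137.4 132.5] [109 110  44  48] [513.9 209.2] [514.8 205.6]
red 1550 [103.1 138.5] [ 81 117  45  44] [506.4 253.1] [507.4 248.7]
yellow 1497 [188.5  72.1] [165  43  51  53] [583.8 137.8] [583.6 135.3]
yellow 962 [586.6 217.8] [568 201  38  34] [ 402.5 -373.1] [ 405.3 -367.2]
blue 486 [115.4   5.6] [92  0 46 15] [652.4 210.4] [651.  206.7]
blue 978 [480.3 199.3] [462 182  37  35] [ 428.2 -227. ] [ 430.5 -223.6]
blue 4541 [ 39.5 240.5] [  0 204  90  79] [366.8 368.4] [370.2 362.1]
orange 3559 [487.9  58.1] [455  24  67  69] [ 599.6 -209.2] [ 599.2 -206. ]
[102.93063412 139.44586109]
[490.05940373 -10.57266369 118.        ]
(array([ 0.31,  0.19, 24.84]), array([-0. ,  0.1,  0.1]))
```

View pics/w5.png

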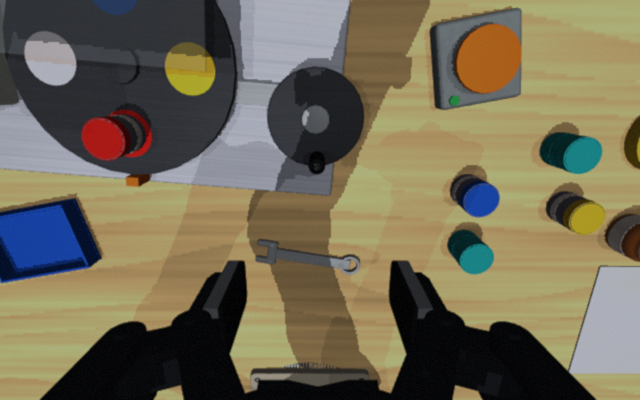

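The red lid appears at (103,138), less than 1 px from where a lid centred on the mark should be. Next I'll grip the crank again.

>>> jog_arm(
  increments=[6,0.3,0.1,10,0,0,0,6,0.3,0.1,15,0,0,0,6,0.3,0.1,20,0,0,0,6,0.3,0.1,24.7,0,0,0,6,0.3,0.1,24.7,0,0,0,6,0.3,0.1,24.7,0,0,0,0,0.3,0.1,24.7,0,0,0,0,0.3,0.1,24.7,0,0,0,0,0.3,0.1,24.7,0,0,0,0,0.3,0.1,24.7,0,0,0,0,0.3,0.1,24.7,0,0,0,0,0.3,0.1,24.7,0,0,0,0,0.3,0.1,24.5,0,0,0],
)

```text
clock: 18.95
eef_pos: [492.6, -16.0, 87.0]
tool_rot: [3.141, -0.003, 0.001]
force: [7.7, -1.0, -31.0]
width: 16.3
gripper_force: 59.0
```

Run:
```python
import numpy as np
f=lambda a:4.5*np.array([np.cos(np.radians(a)),-np.sin(np.radians(a))])
print(', '.join('0, %.2f, %.2f, 0, 0, 0, 0'%tuple(f(185-18*k)-f(185)) for k in range(1,21)))
```

```text
0, 0.10, -1.40, 0, 0, 0, 0, 0, 0.63, -2.71, 0, 0, 0, 0, 0, 1.53, -3.79, 0, 0, 0, 0, 0, 2.72, -4.53, 0, 0, 0, 0, 0, 4.09, -4.88, 0, 0, 0, 0, 0, 5.50, -4.78, 0, 0, 0, 0, 0, 6.80, -4.25, 0, 0, 0, 0, 0, 7.88, -3.34, 0, 0, 0, 0, 0, 8.63, -2.15, 0, 0, 0, 0, 0, 8.97, -0.78, 0, 0, 0, 0, 0, 8.87, 0.62, 0, 0, 0, 0, 0, 8.34, 1.93, 0, 0, 0, 0, 0, 7.44, 3.00, 0, 0, 0, 0, 0, 6.24, 3.75, 0, 0, 0, 0, 0, 4.88, 4.09, 0, 0, 0, 0, 0, 3.47, 3.99, 0, 0, 0, 0, 0, 2.17, 3.47, 0, 0, 0, 0, 0, 1.09, 2.56, 0, 0, 0, 0, 0, 0.34, 1.37, 0, 0, 0, 0, 0, 0.00, 0.00, 0, 0, 0, 0
```

>>> jog_arm(
  increments=[0,0.1,-1.4,0.15,0,0,0,0,0.63,-2.71,0.15,0,0,0,0,1.53,-3.79,0.15,0,0,0,0,2.72,-4.53,0.15,0,0,0,0,4.09,-4.88,0.15,0,0,0,0,5.5,-4.78,0.15,0,0,0,0,6.8,-4.25,0.15,0,0,0,0,7.88,-3.34,0.15,0,0,0,0,8.63,-2.15,0.15,0,0,0,0,8.97,-0.78,0.15,0,0,0,0,8.87,0.62,0.15,0,0,0,0,8.34,1.93,0.15,0,0,0,0,7.44,3.0,0.15,0,0,0,0,6.24,3.75,0.15,0,0,0,0,4.88,4.09,0.15,0,0,0,0,3.47,3.99,0.15,0,0,0,0,2.17,3.47,0.15,0,0,0,0,1.09,2.56,0.15,0,0,0,0,0.34,1.37,0.15,0,0,0,0,0,0,0.15,0,0,0],
)

```text
clock: 20.95
eef_pos: [492.9, -18.1, 86.6]
tool_rot: [3.139, -0.005, -0.002]
force: [3.4, -3.9, 7.0]
width: 16.3
gripper_force: 63.2
```

>>> jog_arm(
  increments=[0,0.1,-1.4,0,0,0,0,0,0.63,-2.71,0,0,0,0,0,1.53,-3.79,0,0,0,0,0,2.72,-4.53,0,0,0,0,0,4.09,-4.88,0,0,0,0,0,5.5,-4.78,0,0,0,0,0,6.8,-4.25,0,0,0,0,0,7.88,-3.34,0,0,0,0,0,8.63,-2.15,0,0,0,0,0,8.97,-0.78,0,0,0,0,0,8.87,0.62,0,0,0,0,0,8.34,1.93,0,0,0,0,0,7.44,3.0,0,0,0,0,0,6.24,3.75,0,0,0,0,0,4.88,4.09,0,0,0,0,0,3.47,3.99,0,0,0,0,0,2.17,3.47,0,0,0,0,0,1.09,2.56,0,0,0,0,0,0.34,1.37,0,0,0,0,0,0,0,0,0,0,0],
)

```text
clock: 22.95
eef_pos: [492.9, -17.9, 86.6]
tool_rot: [3.139, -0.005, -0.002]
force: [3.7, -3.1, 7.7]
width: 16.3
gripper_force: 63.3
```

>>> jog_arm(
  increments=[0,0,0,0,0,0,0,6,0,0,0,0,0,0,6,0,0,0,0,0,0,6,0,0,0,0,0,0,6,0,0,-5,0,0,0,6,0,0,-10,0,0,0,6,0,0,-15,0,0,0,6,0,0,-20,0,0,0,6,0,0,-25,0,0,0,6,0,0,-25,0,0,0,6,0,0,-25,0,0,0],
)

```text
clock: 24.05
eef_pos: [491.0, -16.6, 335.3]
tool_rot: [-3.141, -0.001, -0.0]
force: [-0.2, 0.2, 0.1]
width: 59.9
gripper_force: 0.0
```

```bash
python3 -c "
from h import *
look('w6');print(proj('wrist',[594-5+80,217+5-1,97]),proj('wrist',[594+5,217+80,97]),proj('wrist',[598,296,97]))
print(inc([404.5,-367,18]))"
```

```text
24.05 [491.  -16.6 335.3] F [-0.2  0.2  0.1] w 59.9
red 518 [63.2 66.6] [38 37 41 54] [594.1 284. ] [593.8 279.1]
red 1706 [20.1 60.8] [ 0 38 48 48] [600.4 333. ] [600.  327.4]
yellow 1766 [128.7 136. ] [105 113  48  47] [513.1 221. ] [514.1 217.2]
yellow 938 [581.8 218.9] [563 201  38  35] [ 402.5 -372.9] [ 405.2 -367.2]
blue 2073 [189.5  72.7] [165  47  50  53] [587.4 136. ] [587.2 133.5]
blue 944 [476.5 200.8] [459 184  36  34] [ 428.1 -226.8] [ 430.4 -223.4]
blue 4501 [ 40.7 242.1] [  0 206  91  78] [366.8 369.2] [370.1 363. ]
orange 3427 [483.1  62. ] [451  29  65  67] [ 599.3 -209. ] [ 598.9 -205.9]
[ 70.74776248 -21.77328474] [12.44731856 57.31687247] [13.70169371 58.3733949 ]
(array([-8.51, 35.09, 31.6 ]), array([-0. ,  0.1, -0. ]))
```

The yellow seat is on the mark (513.1, 221.0). Next is the yellow can.

>>> jog_arm(
  increments=[7.5,-8.6,35.1,18,0,0,0,7.5,-8.6,35.1,18,0,0,0,7.5,-8.6,35.1,18,0,0,0,7.5,-8.6,35.1,18,0,0,0,7.5,-8.6,35.1,18,0,0,0,7.5,-8.6,35.1,18,0,0,0,7.5,-8.6,35.1,18,0,0,0,7.5,-8.6,35.1,18,0,0,0,7.5,-8.6,35.1,18,0,0,0,7.5,-8.6,35.1,18,0,0,0,7.5,-8.6,35.1,24,0,0,0,7.5,-8.6,35.1,28,0,0,0,7.5,-8.6,35.1,31.8,0,0,0,7.5,-8.6,35.1,31.8,0,0,0,3,-8.6,35.1,31.8,0,0,0,3,-8.6,35.1,31.8,0,0,0,3,-8.6,35.1,31.8,0,0,0,3,-8.6,35.1,31.8,0,0,0,3,-8.6,35.1,31.8,0,0,0,3,-8.6,35.1,31.8,0,0,0],
)

```text
clock: 26.1
eef_pos: [406.3, -368.4, 19.2]
tool_rot: [3.14, -0.003, 0.0]
force: [-0.7, 1.8, 9.3]
width: 44.7
gripper_force: 61.8
```

>>> jog_arm(
  increments=[3,0,0,-5,0,0,0,3,0,0,-10,0,0,0,3,19.2,-16,-10,0,0,0,3,19.2,-16,-10,0,0,0,3,19.2,-16,-10,0,0,0,3,19.2,-16,-10,0,0,0,3,19.2,-16,-10,0,0,0,3,19.2,-16,-10,0,0,0,3,19.2,-16,-10,0,0,0,3,19.2,-16,-10,0,0,0,3,19.2,-16,-6.5,0,0,0,3,19.2,-16,-5,0,0,0,3,19.2,-16,-4,0,0,0,3,19.2,-16,-3.5,0,0,0,3,19.2,-16,-3.5,0,0,0,3,19.2,-16,-3.5,0,0,0,3,19.2,-16,-3.5,0,0,0,3,19.2,-16,-3.5,0,0,0,3,19.2,-16,-3.5,0,0,0,3,19.2,-16,-3.5,0,0,0],
)

```text
clock: 28.1
eef_pos: [595.7, -209.1, 59.0]
tool_rot: [-3.139, -0.002, -0.003]
force: [-14.0, 9.4, 45.6]
width: 44.5
gripper_force: 67.9
```

>>> jog_arm(
  increments=[3,0,0,0,0,0,0,3,0,0,0,0,0,0,3,0,0,0,0,0,0,3,0,0,0,0,0,0,3,0,0,0,0,0,0,3,0,0,0,0,0,0,3,0,0,0,0,0,0,3,0,0,0,0,0,0,3,0,0,-5,0,0,0,3,0,0,-10,0,0,0,3,0,0,-15,0,0,0,3,0,0,-15,0,0,0,3,0,0,-15,0,0,0],
)

```text
clock: 29.4
eef_pos: [596.8, -208.5, 203.1]
tool_rot: [-3.142, -0.002, -0.002]
force: [-0.6, -0.2, -3.4]
width: 44.6
gripper_force: 63.0
```

```bash
python3 -c "
from h import *
look('w7');print(inc([513,221,63]))"
```

```text
29.4 [ 596.8 -208.5  203.1] F [-0.6 -0.2 -3.4] w 44.6
red 2546 [578.5 150. ] [554 104  49  89] [ 625.2 -437.4] [ 626.5 -432.1]
yellow 2913 [571.9 259.5] [528 222  88  76] [ 517.4 -457. ] [ 521.2 -451.2]
blue 4745 [200.3  24.6] [146   0 102  58] [ 724.8 -115.5] [ 723.7 -117.6]
orange 5083 [317.1 179.6] [276 140  83  79] [ 598.5 -207.4] [ 600.3 -207.4]
orange 318 [556.3 363.9] [538 358  39  15] [ 388.9 -470.1] [ 395.6 -464. ]
(array([ -8.35, -42.83,  13.9 ]), array([-0.1,  0.1, -0.1]))
```

View pics/w7.png

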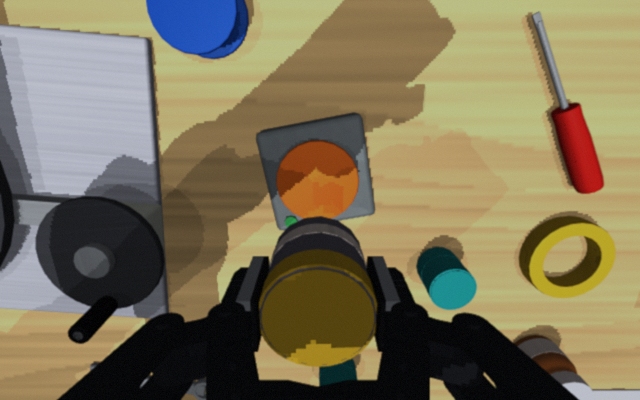

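The yellow can is held upright and the plate is clear. I'll place it.

>>> jog_arm(
  increments=[3,-8.4,-42.9,0,0,0,0,3,-8.4,-42.9,0,0,0,0,3,-8.4,-42.9,0,0,0,0,3,-8.4,-42.9,0,0,0,0,3,-8.4,-42.9,0,0,0,0,3,-8.4,-42.9,0,0,0,0,3,-8.4,-42.9,0,0,0,0,3,-8.4,-42.9,0,0,0,0,3,-8.4,-42.9,0,0,0,0,3,-8.4,-42.9,0,0,0,0,3,-8.4,-42.9,0,0,0,0,3,-8.4,-42.9,4,0,0,0,3,-8.4,-42.9,8,0,0,0,3,-8.4,-42.9,11,0,0,0,3,-8.4,-42.9,12.5,0,0,0,3,-8.4,-42.9,13.4,0,0,0,3,-8.4,-42.9,13.9,0,0,0,3,-8.4,-42.9,13.9,0,0,0,3,-8.4,-42.9,13.9,0,0,0],
)

```text
clock: 31.35
eef_pos: [514.4, 220.7, 64.2]
tool_rot: [-3.141, -0.003, -0.001]
force: [-1.0, -1.5, 3.0]
width: 44.8
gripper_force: 63.3
```

>>> jog_arm(
  increments=[4.8,0,0,0,0,0,0,5.5,0,0,0,0,0,0,6.5,0,0,0,0,0,0,6.5,0,0,0,0,0,0,6.5,0,0,0,0,0,0,6.5,0,0,0,0,0,0,6.5,0,0,-4,0,0,0,6.5,0,0,-8,0,0,0,6.5,0,0,-12,0,0,0,6.5,0,10,-18,0,0,0,6.5,-2,15,-23,0,0,0,6.5,-2.2,20,-27,0,0,0,6.5,-2.2,23.7,-27,0,0,0,6.5,-2.2,23.7,-27,0,0,0,6.5,-2.2,23.7,-27,0,0,0,6.5,-2.2,23.7,-27,0,0,0,6.5,-2.2,23.7,-27,0,0,0,6.5,-2.2,23.7,-27,0,0,0],
)

```text
clock: 33.15
eef_pos: [490.8, -14.2, 332.1]
tool_rot: [-3.141, 0.001, 0.001]
force: [-0.4, 1.0, -1.3]
width: 65.1
gripper_force: 0.0
```

```bash
python3 -c "
from h import *
look('w8');print(proj('wrist',[513,221,97]),proj('wrist',[598.5,296,97]))
print(inc([491,-16,83]))"
```

```text
33.15 [490.8 -14.2 332.1] F [-0.4  1.  -1.3] w 65.1
red 1714 [19.7 59. ] [ 0 35 47 49] [600.7 332.6] [600.2 326.9]
red 518 [62.9 64.9] [37 35 42 54] [594.4 283.9] [594.  279.1]
yellow 1088 [127.3 127.7] [105 112  49  36] [522.5 221.5] [523.3 217.7]
yellow 1388 [107.6 169.3] [ 87 149  43  41] [469.9 256.1] [471.6 251.7]
blue 2115 [190.5  71.3] [166  45  51  54] [587.7 135.9] [587.5 133.5]
blue 961 [479.5 201.1] [462 184  36  35] [ 428.2 -227.1] [ 430.5 -223.6]
blue 4528 [ 40.5 241.9] [  0 206  91  78] [367.  368.9] [370.4 362.7]
orange 3508 [486.9  61.1] [454  27  66  69] [ 599.5 -209.2] [ 599.1 -206. ]
[104.29562402 141.98209828] [13.98845205 57.54737109]
(array([ 0.06,  0.19, 24.89]), array([-0. ,  0.1,  0.1]))
```

View pics/w8.png

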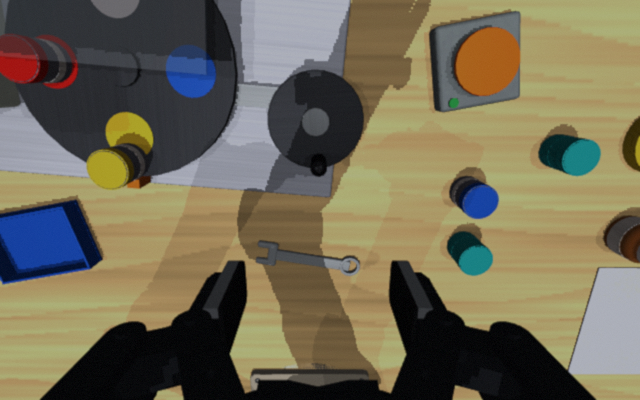

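The yellow can has been knocked outward: its lid is at (108,169) and should be near (104,142). I'll measure it and put it back.

```bash
python3 -c "
from h import *
X=ray('wrist',(107.6,169.3),97);print(X,ray('wrist',(19.7,59.),97));print(inc([X[0],X[1],65]))
im=ctrl.get_image('top');
for c in('yellow','red'):
  print(c,[(a,u,ray('top',u,97).round(1)) for a,u,b in blobs(im,c,30,100)])"
```

```text
[482.27992048 223.36263193  97.        ] [597.14600757 290.56016204  97.        ]
(array([ -0.76, -23.74,  26.7 ]), array([-0. ,  0.1,  0.1]))
yellow [(702, array([337.4,  78.7]), array([912.5, -91. ,  97. ])), (331, array([88.1, 79.6]), array([916.4, 710.2,  97. ])), (590, array([528.2,  84.5]), array([ 888.4, -697.3,   97. ])), (95, array([153.9,  81.6]), array([908. , 497.7,  97. ])), (608, array([190.5,  93.7]), array([867.5, 379.4,  97. ])), (300, array([327.1,  94. ]), array([862.9, -57.7,  97. ])), (60, array([68.8, 96.3]), array([862.2, 770.8,  97. ])), (99, array([368.6,  94.4]), array([ 860.5, -189.9,   97. ])), (46, array([548.7,  95.6]), array([ 851.9, -760.8,   97. ])), (1305, array([527., 118.]), array([ 780.3, -689.5,   97. ])), (131, array([ 66.7, 114.2]), array([804. , 775.7,  97. ])), (405, array([331.9, 111.1]), array([807.4, -72.5,  97. ])), (244, array([368.5, 112.9]), array([ 800.6, -188.8,   97. ])), (116, array([179.2, 114.1]), array([801.5, 414.7,  97. ])), (97, array([372.1, 129.1]), array([ 748.4, -199.5,   97. ])), (280, array([287.9, 130.7]), array([745.2
[... 2992 characters left out ...]
67.2, 762.9,  97. ])), (405, array([ 79.2, 357.5]), array([ 41.7, 712.4,  97. ])), (248, array([376. , 355.5]), array([  45.5, -201.7,   97. ])), (66, array([147. , 359.4]), array([ 35.5, 502.5,  97. ])), (104, array([436.1, 359.3]), array([  33.7, -385.1,   97. ])), (43, array([260.1, 368.8]), array([  6.4, 153.8,  97. ])), (845, array([114.5, 374.7]), array([-10.3, 601.8,  97. ])), (38, array([501.8, 381.4]), array([ -32.6, -583. ,   97. ])), (1917, array([456. , 394.2]), array([ -70.4, -443. ,   97. ])), (907, array([ 96.6, 394.4]), array([-69.2, 655.5,  97. ]))]
red [(143, array([448.5, 172.6]), array([ 608.1, -437.5,   97. ])), (268, array([218.5, 179.5]), array([590.8, 287. ,  97. ]))]
```

>>> jog_arm(
  increments=[7.8,-0.8,-23.7,12,0,0,0,7.8,-0.8,-23.7,12,0,0,0,7.8,-0.8,-23.7,12,0,0,0,7.8,-0.8,-23.7,12,0,0,0,7.8,-0.8,-23.7,12,0,0,0,7.8,-0.8,-23.7,12,0,0,0,7.8,-0.8,-23.7,12,0,0,0,7.8,-0.8,-23.7,16,0,0,0,7.8,-0.8,-23.7,20,0,0,0,7.8,-0.8,-23.7,24,0,0,0,7.8,-0.8,-23.7,26.8,0,0,0,7.8,-0.8,-23.7,26.8,0,0,0,7.8,-0.8,-23.7,26.8,0,0,0,3,-0.8,-23.7,26.8,0,0,0,3,-0.8,-23.7,26.8,0,0,0,3,-0.8,-23.7,26.8,0,0,0,3,-0.8,-23.7,26.8,0,0,0,3,-0.8,-23.7,26.8,0,0,0,3,-0.8,-23.7,26.8,0,0,0],
)

```text
clock: 35.15
eef_pos: [484.3, 221.8, 66.8]
tool_rot: [-3.14, -0.003, -0.0]
force: [-1.4, -0.5, 8.3]
width: 44.8
gripper_force: 60.2
```

>>> jog_arm(
  increments=[3,0,0,-1,0,0,0,3,0,0,-2,0,0,0,3,1,0,-2,0,0,0,3,2,0.1,-2,0,0,0,3,3,0.1,-2,0,0,0,3,3,0.1,-2,0,0,0,3,3,0.1,-1,0,0,0,3,3,0.1,-0.4,0,0,0,3,3,0.1,0,0,0,0,3,3,0.1,0,0,0,0,3,3,0.1,0,0,0,0],
)

```text
clock: 36.25
eef_pos: [512.0, 220.2, 66.7]
tool_rot: [-3.139, 0.002, -0.001]
force: [-8.3, -1.7, 23.0]
width: 44.2
gripper_force: 64.3
```

>>> jog_arm(
  increments=[4.8,0,0,0,0,0,0,5.5,0,0,0,0,0,0,6.5,0,0,0,0,0,0,6.5,0,0,0,0,0,0,6.5,0,0,0,0,0,0,6.5,0,0,0,0,0,0,6.5,0,0,-4,0,0,0,6.5,0,0,-8,0,0,0,6.5,0,0,-12,0,0,0,6.5,0,10,-18,0,0,0,6.5,-2,15,-23,0,0,0,6.5,-2.2,20,-27,0,0,0,6.5,-2.2,23.7,-27,0,0,0,6.5,-2.2,23.7,-27,0,0,0,6.5,-2.2,23.7,-27,0,0,0,6.5,-2.2,23.7,-27,0,0,0,6.5,-2.2,23.7,-27,0,0,0,6.5,-2.2,23.7,-27,0,0,0],
)

```text
clock: 38.05
eef_pos: [490.8, -15.3, 334.0]
tool_rot: [-3.141, 0.001, 0.001]
force: [0.0, -0.1, -0.9]
width: 65.3
gripper_force: 0.0
```

```bash
cat >> h.py <<'E'
def lids(im,pe):
    for c in('red','yellow','blue'):
        for a,uv,b in blobs(im,c,300,110,60):
            X=ray('wrist',uv,97,pe); print('lid?',c,a,uv,X[:2].round(1),'r',round(float(np.hypot(X[0]-593.3,X[1]-216.2)),1))
E
python3 -c "
from h import *
lids(*look('w9'));print(proj('wrist',[513,221,97]),proj('wrist',[598.5,296,97]))
print(inc([491,-16,83]))"
```

```text
38.05 [490.8 -15.3 334. ] F [ 0.  -0.1 -0.9] w 65.3
red 513 [63.4 64.8] [38 35 41 54] [594.6 283.7] [594.3 278.8]
red 1717 [20.  59.1] [ 0 36 47 48] [600.7 332.9] [600.2 327.2]
yellow 1523 [105.8 143.6] [ 84 113  44  54] [502.5 252.2] [503.6 247.8]
blue 2095 [190.2  71.3] [165  45  51  53] [587.8 135.9] [587.6 133.5]
blue 955 [478.  200.6] [460 184  37  34] [ 428.2 -227. ] [ 430.6 -223.6]
blue 4524 [ 40.7 241.3] [  0 205  91  78] [367.  369.1] [370.3 362.9]
orange 3481 [485.2  61.3] [453  28  66  68] [ 599.4 -209.2] [ 599. -206.]
lid? red 513 [63.4 64.8] [592.1 247.7] r 31.6
lid? red 1717 [20.  59.1] [597.4 291. ] r 74.9
lid? yellow 1523 [105.8 143.6] [511.1 220. ] r 82.3
lid? blue 2095 [190.2  71.3] [586.1 117.8] r 98.7
lid? blue 955 [478.  200.6] [ 445.7 -201.4] r 443.0
lid? blue 4524 [ 40.7 241.3] [391.8 322.9] r 228.0
[104.45333809 141.69826777] [14.64294429 57.6937665 ]
(array([ 0.06,  0.09, 25.09]), array([-0. ,  0.1,  0.1]))
```

View pics/w9.png

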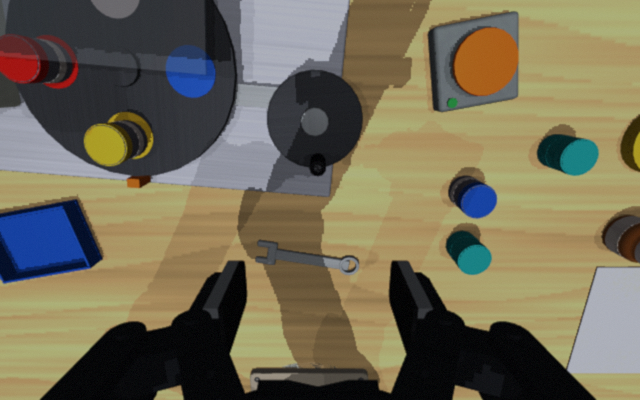

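The yellow can is back on its seat, about 2 mm off centre by measurement. I'll wind on to blue.

>>> jog_arm(
  increments=[6,0,0.1,10,0,0,0,6,0,0.1,15,0,0,0,6,0,0.1,20,0,0,0,6,0,0.1,24.9,0,0,0,6,0,0.1,24.9,0,0,0,6,0,0.1,24.9,0,0,0,0,0,0.1,24.9,0,0,0,0,0,0.1,24.9,0,0,0,0,0,0.1,24.9,0,0,0,0,0,0.1,24.9,0,0,0,0,0,0.1,24.9,0,0,0,0,0,0.1,24.9,0,0,0],
)

```text
clock: 39.3
eef_pos: [492.8, -17.2, 88.2]
tool_rot: [-3.14, -0.005, 0.0]
force: [-1.3, 0.4, 6.7]
width: 16.4
gripper_force: 58.3
```

>>> jog_arm(
  increments=[0,0.1,-1.4,0,0,0,0,0,0.63,-2.71,0,0,0,0,0,1.53,-3.79,0,0,0,0,0,2.72,-4.53,0,0,0,0,0,4.09,-4.88,0,0,0,0,0,5.5,-4.78,0,0,0,0,0,6.8,-4.25,0,0,0,0,0,7.88,-3.34,0,0,0,0,0,8.63,-2.15,0,0,0,0,0,8.97,-0.78,0,0,0,0,0,8.87,0.62,0,0,0,0,0,8.34,1.93,0,0,0,0,0,7.44,3.0,0,0,0,0,0,6.24,3.75,0,0,0,0,0,4.88,4.09,0,0,0,0,0,3.47,3.99,0,0,0,0,0,2.17,3.47,0,0,0,0,0,1.09,2.56,0,0,0,0,0,0.34,1.37,0,0,0,0,0,0,0,0,0,0,0],
)

```text
clock: 41.3
eef_pos: [493.0, -18.8, 88.2]
tool_rot: [3.14, -0.006, -0.002]
force: [2.4, -1.9, 10.4]
width: 16.2
gripper_force: 60.5
```

>>> jog_arm(
  increments=[0,0.1,-1.4,0,0,0,0,0,0.63,-2.71,0,0,0,0,0,1.53,-3.79,0,0,0,0,0,2.72,-4.53,0,0,0,0,0,4.09,-4.88,0,0,0,0,0,5.5,-4.78,0,0,0,0,0,6.8,-4.25,0,0,0,0,0,7.88,-3.34,0,0,0,0,0,8.63,-2.15,0,0,0,0,0,8.97,-0.78,0,0,0,0,0,8.87,0.62,0,0,0,0,0,8.34,1.93,0,0,0,0,0,7.44,3.0,0,0,0,0,0,6.24,3.75,0,0,0,0,0,4.88,4.09,0,0,0,0,0,3.47,3.99,0,0,0,0,0,2.17,3.47,0,0,0,0,0,1.09,2.56,0,0,0,0,0,0.34,1.37,0,0,0,0,0,0,0,0,0,0,0],
)

```text
clock: 43.3
eef_pos: [493.0, -18.8, 88.1]
tool_rot: [3.14, -0.006, -0.002]
force: [2.5, -3.4, 10.6]
width: 16.4
gripper_force: 60.6
```

>>> jog_arm(
  increments=[0,0,0,0,0,0,0,6,0,0,0,0,0,0,6,0,0,0,0,0,0,6,0,0,0,0,0,0,6,0,0,-5,0,0,0,6,0,0,-10,0,0,0,6,0,0,-15,0,0,0,6,0,0,-20,0,0,0,6,0,0,-25,0,0,0,6,0,0,-25,0,0,0,6,0,0,-25,0,0,0],
)

```text
clock: 44.4
eef_pos: [491.1, -17.5, 336.3]
tool_rot: [-3.141, -0.001, -0.0]
force: [-0.4, 1.5, 0.1]
width: 59.8
gripper_force: 0.0
```

```bash
python3 -c "
from h import *
lids(*look('w10'))
print(inc([429.5,-224,18]))"
```

```text
44.4 [491.1 -17.5 336.3] F [-0.4  1.5  0.1] w 59.8
yellow 535 [13.6 49.7] [ 0 38 34 23] [612.5 337.3] [611.9 331.6]
yellow 428 [17.2 70. ] [ 0 60 34 22] [590.4 339.3] [590.2 333.6]
yellow 360 [634.9 149.6] [629 127  11  44] [ 496.6 -418.5] [ 497.9 -412.1]
blue 1794 [128.6 136. ] [105 113  48  48] [513.1 220.9] [514. 217.]
blue 946 [475.5 200.7] [458 184  36  34] [ 428.  -226.8] [ 430.4 -223.5]
blue 4484 [ 40.6 241.8] [  0 206  91  78] [366.8 369.3] [370.1 363.1]
orange 3420 [481.9  62.2] [450  29  65  68] [ 599.3 -209. ] [ 598.9 -205.9]
lid? yellow 535 [13.6 49.7] [607.8 294.9] r 80.0
lid? yellow 428 [17.2 70. ] [588.4 296.6] r 80.6
lid? yellow 360 [634.9 149.6] [ 505.8 -370.5] r 593.2
lid? blue 1794 [128.6 136. ] [520.3 192.4] r 76.8
lid? blue 946 [475.5 200.7] [ 445.5 -201.8] r 443.3
lid? blue 4484 [ 40.6 241.8] [391.5 323. ] r 228.3
(array([-6.03, 20.71, 31.71]), array([-0. ,  0.1, -0. ]))
```

The blue seat is on the mark (513.1, 220.9). I'll grasp the blue can.

>>> jog_arm(
  increments=[7.8,-6.1,20.7,18,0,0,0,7.8,-6.1,20.7,18,0,0,0,7.8,-6.1,20.7,18,0,0,0,7.8,-6.1,20.7,18,0,0,0,7.8,-6.1,20.7,18,0,0,0,7.8,-6.1,20.7,18,0,0,0,7.8,-6.1,20.7,18,0,0,0,7.8,-6.1,20.7,22,0,0,0,7.8,-6.1,20.7,25,0,0,0,7.8,-6.1,20.7,28,0,0,0,7.8,-6.1,20.7,31.8,0,0,0,7.8,-6.1,20.7,31.8,0,0,0,7.8,-6.1,20.7,31.8,0,0,0,3,-6.1,20.7,31.8,0,0,0,3,-6.1,20.7,31.8,0,0,0,3,-6.1,20.7,31.8,0,0,0,3,-6.1,20.7,31.8,0,0,0,3,-6.1,20.7,31.8,0,0,0,3,-6.1,20.7,31.8,0,0,0],
)

```text
clock: 46.35
eef_pos: [430.9, -225.0, 19.5]
tool_rot: [3.141, -0.003, -0.0]
force: [-0.7, 0.2, 7.7]
width: 44.7
gripper_force: 60.4
```

>>> jog_arm(
  increments=[3,0,0,-5,0,0,0,3,0,0,-10,0,0,0,3,16.7,-1.6,-10,0,0,0,3,16.7,-1.6,-10,0,0,0,3,16.7,-1.6,-10,0,0,0,3,16.7,-1.6,-10,0,0,0,3,16.7,-1.6,-10,0,0,0,3,16.7,-1.6,-10,0,0,0,3,16.7,-1.6,-6.5,0,0,0,3,16.7,-1.6,-5,0,0,0,3,16.7,-1.6,-4,0,0,0,3,16.7,-1.6,-3.5,0,0,0,3,16.7,-1.6,-3.5,0,0,0,3,16.7,-1.6,-3.5,0,0,0,3,16.7,-1.6,-3.5,0,0,0,3,16.7,-1.6,-3.5,0,0,0,3,16.7,-1.6,-3.5,0,0,0,3,16.7,-1.6,-3.5,0,0,0,3,16.7,-1.6,-3.5,0,0,0,3,16.7,-1.6,-3.5,0,0,0],
)

```text
clock: 48.35
eef_pos: [594.8, -208.9, 59.4]
tool_rot: [-3.137, 0.0, -0.002]
force: [-13.4, 9.4, 42.6]
width: 44.7
gripper_force: 67.1
```

>>> jog_arm(
  increments=[3,0,0,0,0,0,0,3,0,0,0,0,0,0,3,0,0,0,0,0,0,3,0,0,0,0,0,0,3,0,0,0,0,0,0,3,0,0,0,0,0,0,3,0,0,0,0,0,0,3,0,0,0,0,0,0,3,0,0,-5,0,0,0,3,0,0,-10,0,0,0,3,0,0,-15,0,0,0,3,0,0,-15,0,0,0,3,0,0,-15,0,0,0],
)

```text
clock: 49.65
eef_pos: [596.5, -209.0, 204.1]
tool_rot: [-3.141, -0.002, -0.001]
force: [-0.2, -0.2, -2.3]
width: 44.5
gripper_force: 62.5
```

```bash
python3 -c "
from h import *
print(inc([513,221,64]))"
```

```text
(array([ -8.44, -42.98,  14.01]), array([-0. , -0.1, -0.1]))
```

>>> jog_arm(
  increments=[3,-8.4,-43,0,0,0,0,3,-8.4,-43,0,0,0,0,3,-8.4,-43,0,0,0,0,3,-8.4,-43,0,0,0,0,3,-8.4,-43,0,0,0,0,3,-8.4,-43,0,0,0,0,3,-8.4,-43,0,0,0,0,3,-8.4,-43,0,0,0,0,3,-8.4,-43,0,0,0,0,3,-8.4,-43,0,0,0,0,3,-8.4,-43,0,0,0,0,3,-8.4,-43,4,0,0,0,3,-8.4,-43,8,0,0,0,3,-8.4,-43,11,0,0,0,3,-8.4,-43,12.5,0,0,0,3,-8.4,-43,13.4,0,0,0,3,-8.4,-43,14,0,0,0,3,-8.4,-43,14,0,0,0,3,-8.4,-43,14,0,0,0],
)

```text
clock: 51.55
eef_pos: [514.1, 220.2, 64.6]
tool_rot: [-3.141, -0.002, -0.002]
force: [-2.8, -2.5, 6.4]
width: 44.5
gripper_force: 63.1
```

>>> jog_arm(
  increments=[4.8,0,0,0,0,0,0,5.5,0,0,0,0,0,0,6.5,0,0,0,0,0,0,6.5,0,0,0,0,0,0,6.5,0,0,0,0,0,0,6.5,0,0,0,0,0,0,6.5,0,0,-4,0,0,0,6.5,0,0,-8,0,0,0,6.5,0,0,-12,0,0,0,6.5,0,10,-18,0,0,0,6.5,-2,15,-23,0,0,0,6.5,-2.2,20,-27,0,0,0,6.5,-2.2,23.7,-27,0,0,0,6.5,-2.2,23.7,-27,0,0,0,6.5,-2.2,23.7,-27,0,0,0,6.5,-2.2,23.7,-27,0,0,0,6.5,-2.2,23.7,-27,0,0,0,6.5,-2.2,23.7,-27,0,0,0],
)

```text
clock: 53.35
eef_pos: [490.8, -14.2, 332.0]
tool_rot: [-3.141, 0.001, 0.001]
force: [-0.1, -0.5, -0.8]
width: 65.4
gripper_force: 0.0
```

```bash
python3 -c "
from h import *
lids(*look('w11'))
print(inc([491,-17,85]))"
```

```text
53.35 [490.8 -14.2 332. ] F [-0.1 -0.5 -0.8] w 65.4
yellow 520 [13.1 47.6] [ 0 36 32 23] [612.8 336.8] [612.1 331.1]
yellow 431 [17.3 68.2] [ 0 57 34 24] [590.7 338.2] [590.4 332.4]
blue 515 [138.3 133.1] [109 112  45  48] [515.9 209. ] [516.9 205.4]
blue 1527 [104.4 142.3] [ 82 121  45  44] [504.4 253.4] [505.6 249. ]
blue 4518 [ 40.4 241.9] [  0 206  91  78] [367. 369.] [370.4 362.8]
orange 3506 [486.9  61.1] [455  27  65  69] [ 599.5 -209.2] [ 599.1 -206. ]
lid? yellow 520 [13.1 47.6] [608.  294.4] r 79.6
lid? yellow 431 [17.3 68.2] [588.6 295.6] r 79.5
lid? blue 515 [138.3 133.1] [522.9 182.1] r 78.2
lid? blue 1527 [104.4 142.3] [512.8 221. ] r 80.6
lid? blue 4518 [ 40.4 241.9] [392.  322.7] r 227.7
(array([ 0.06,  0.3 , 24.69]), array([-0. ,  0.1,  0.1]))
```

View pics/w11.png

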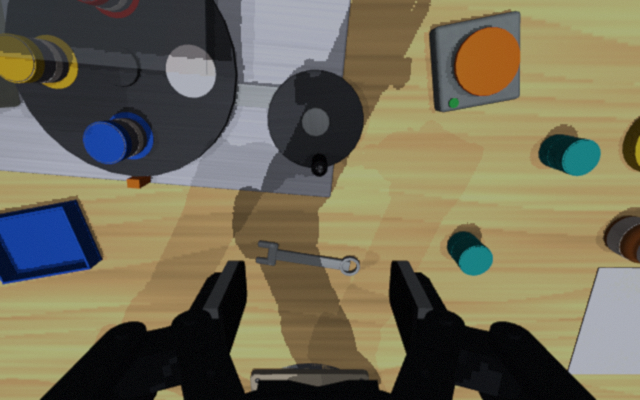

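The blue lid is at (104,142), so the can is centred on its seat at the mark. The yellow and red cans are in place. Last winding.

>>> jog_arm(
  increments=[6,0,0.3,10,0,0,0,6,0,0.3,15,0,0,0,6,0,0.3,20,0,0,0,6,0,0.3,24.7,0,0,0,6,0,0.3,24.7,0,0,0,6,0,0.3,24.7,0,0,0,0,0,0.3,24.7,0,0,0,0,0,0.3,24.7,0,0,0,0,0,0.3,24.7,0,0,0,0,0,0.3,24.7,0,0,0,0,0,0.3,24.7,0,0,0,0,0,0.3,24.7,0,0,0],
)

```text
clock: 54.6
eef_pos: [492.7, -18.1, 88.1]
tool_rot: [-3.14, -0.004, 0.0]
force: [-0.3, 0.8, 6.5]
width: 16.4
gripper_force: 58.3
```

>>> jog_arm(
  increments=[0,0.1,-1.4,0,0,0,0,0,0.63,-2.71,0,0,0,0,0,1.53,-3.79,0,0,0,0,0,2.72,-4.53,0,0,0,0,0,4.09,-4.88,0,0,0,0,0,5.5,-4.78,0,0,0,0,0,6.8,-4.25,0,0,0,0,0,7.88,-3.34,0,0,0,0,0,8.63,-2.15,0,0,0,0,0,8.97,-0.78,0,0,0,0,0,8.87,0.62,0,0,0,0,0,8.34,1.93,0,0,0,0,0,7.44,3.0,0,0,0,0,0,6.24,3.75,0,0,0,0,0,4.88,4.09,0,0,0,0,0,3.47,3.99,0,0,0,0,0,2.17,3.47,0,0,0,0,0,1.09,2.56,0,0,0,0,0,0.34,1.37,0,0,0,0,0,0,0,0,0,0,0],
)

```text
clock: 56.6
eef_pos: [493.1, -20.2, 88.1]
tool_rot: [3.139, -0.006, -0.002]
force: [2.1, -2.5, 9.5]
width: 16.1
gripper_force: 60.5
```

>>> jog_arm(
  increments=[0,0.1,-1.4,0,0,0,0,0,0.63,-2.71,0,0,0,0,0,1.53,-3.79,0,0,0,0,0,2.72,-4.53,0,0,0,0,0,4.09,-4.88,0,0,0,0,0,5.5,-4.78,0,0,0,0,0,6.8,-4.25,0,0,0,0,0,7.88,-3.34,0,0,0,0,0,8.63,-2.15,0,0,0,0,0,8.97,-0.78,0,0,0,0,0,8.87,0.62,0,0,0,0,0,8.34,1.93,0,0,0,0,0,7.44,3.0,0,0,0,0,0,6.24,3.75,0,0,0,0,0,4.88,4.09,0,0,0,0,0,3.47,3.99,0,0,0,0,0,2.17,3.47,0,0,0,0,0,1.09,2.56,0,0,0,0,0,0.34,1.37,0,0,0,0,0,0,0,0,0,0,0],
)

```text
clock: 58.6
eef_pos: [493.0, -20.1, 88.1]
tool_rot: [3.139, -0.006, -0.002]
force: [2.2, -3.6, 10.0]
width: 16.2
gripper_force: 60.6
```

>>> jog_arm(
  increments=[0,0,0,0,0,0,0,6,0,0,0,0,0,0,6,0,0,0,0,0,0,6,0,0,0,0,0,0,6,0,0,-5,0,0,0,6,0,0,-10,0,0,0,6,0,0,-15,0,0,0,6,0,0,-20,0,0,0,6,0,-8,-24,0,0,0,6,0,-12,-27,0,0,0,6,0,-16,-27,0,0,0,6,0,-16,-27,0,0,0,6,0,-16,-27,0,0,0],
)

```text
clock: 59.9
eef_pos: [491.0, 146.1, 355.8]
tool_rot: [-3.141, -0.0, 0.007]
force: [-0.7, -0.1, -0.8]
width: 59.9
gripper_force: 0.0
```

```bash
python3 -c "
from h import *
im,pe=look('w12');lids(im,pe)
u,v=proj('wrist',[513,221,45],pe);print('mark px',u,v)
h=cv2.cvtColor(im,cv2.COLOR_RGB2HSV);m=cv2.inRange(h,(0,0,120),(180,60,255));w=np.zeros_like(m);cv2.circle(w,(int(u),int(v)),38,255,-1);m&=w
n,l,st,c=cv2.connectedComponentsWithStats(m);print('white',[(st[i,4],c[i].round(1),ray('wrist',c[i],45,pe).round(1)) for i in range(1,n) if st[i,4]>300])"
```

```text
59.9 [491.  146.1 355.8] F [-0.7 -0.1 -0.8] w 59.9
red 1799 [328.1  72.8] [305  48  47  50] [587.8 135.1] [587.6 135.3]
blue 2124 [188.6  61.9] [160  37  63  53] [599.  306.4] [598.6 303.9]
blue 4859 [153.5 234.5] [ 95 200 110  75] [367.1 383.1] [370.3 379.5]
orange 3130 [609.7  65.5] [578  34  62  64] [ 599.1 -210.3] [ 598.7 -204.8]
lid? red 1799 [328.1  72.8] [586.2 136.4] r 80.1
lid? blue 2124 [188.6  61.9] [596.1 288.1] r 72.0
lid? blue 4859 [153.5 234.5] [390.8 356.1] r 246.1
mark px 261.3344403775503 133.34567632391992
white [(np.int32(1603), array([262.3, 133.1]), array([513.3, 219.7,  45. ]))]
```

View pics/w12.png

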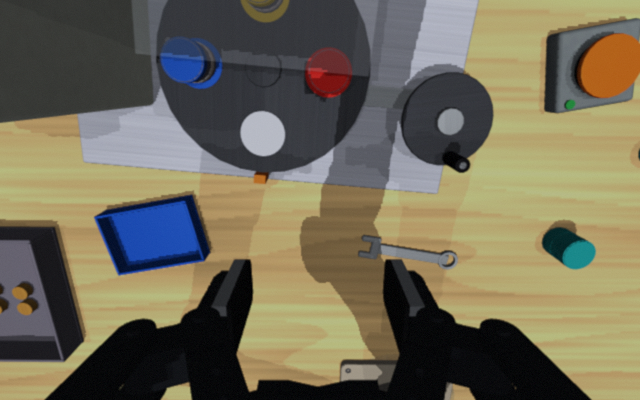

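The white seat is at (262,133), about 1 mm from the mark. The blue can at (188,62), the red at (328,73) and the yellow at (265,5) all stand on their own seats. Handing in.

```bash
python3 -c "
from cell import ctrl
print(ctrl.finish_job())"
```

```text
the job is handed in; nothing more can be done
None
```

The red, yellow and blue canisters were each settled and now stand on their own seats, and the white seat is about 1 mm from the loading mark; I re-centred the yellow one after it was knocked aside, and handed the job in at about 60 s, though no verdict came back.

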